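Screw down the lid of a pressure pot on its rim scale

TASK

Shut the steel pressure pot for its leak test: swing the clamp bar across the lid until its slot is home on the stud, then turn the handwheel clockwise until you feel its pad just begin to bear on the lid, and from there turn it on by two more marks of the rim scale and leave it there. Do not overtighten, that ruins the gasket, and do not disturb the things standing round the pot.

Things in the scene. Friction and masses are not known exactly. Their poses are not given: they have to be found in the camera images.
- pot: round stainless-steel screw-down pressure pot, fixed to the table, 185 mm across, 115 mm high to the rim; origin at the centre of its underside on the table, z up. Its clamp bar turns on an upright post 118 mm from the pot's axis on the pot's -y side; the stud with the round nut that the bar's slot must reach stands 118 mm from the axis on the +y side. Two black side grips on the +x and -x sides.
- lid: loose domed steel lid, 194 mm across, lying on a springy gasket on the pot's rim; origin on its axis at the height where it meets the gasket (123 mm above the table); the flat crown that the pad presses is 20 mm above that
- bar (a joint): angle of the grey clamp bar about its post, rad: 0 is home (stud at the end of the bar's slot, against the stop, bar along the pot's y axis), negative is swung open toward the robot; grows as the bar turns clockwise seen from above. Starts between -0.55 and -0.3. It turns stiffly (2 to 3 N at the knob) and stays where it is left; holding the wheel off its centre can drag it back
- bar_knob (a point): centre of the upright black knob on the bar's free end, 18 mm thick and 43 mm tall (it stands from 179 to 222 mm above the table); grasp it from above or push it. It is 268 mm from the post's axis and moves on an arc about it
- bar_pivot (a point): point on the axis of the post about which the bar turns (vertical axis), at the height of the knob's centre, 201 mm
- wheel (a joint): angle of the handwheel, rad; grows clockwise seen from above, which lowers the pad. Starts at 0 to 0.25. It takes about 0.26 N m to turn while the pad is free; once the pad bears, 0.28 N m more for each further radian (0.075 a mark). It stays where it is left. Friction opposes the last motion, even a tiny one back, so compare signed moments with those felt while the pad was free
- wheel_grip (a point): centre of the upright grip bar across the middle of the black handwheel, on the wheel's axis, 212 mm above the table; the grip bar is 46 mm long, 14 mm thick and stands from 194 to 230 mm above the table; the point's x axis runs along it toward the pointer, y across the 14 mm. The wheel below is 96 mm across. Carried by the bar: with the bar home it is over the middle of the lid
- pointer (a point): tip of the steel pointer at the wheel's rim, 50 mm from the wheel's axis; it moves along the rim scale, which is on the bar around the wheel: 24 marks all round, 15 degrees (0.262 rad) apart, every sixth one longer. The pointer works on the side away from the robot
- spindle: screw under the wheel, it goes down 24 mm a turn (1 mm a mark). Its round rubber pad, 34 mm across, is on a stem set by hand to hang 0 to 8 mm lower: that differs each time and is in no measured pose, so the wheel angle at which the pad meets the lid (between 0.5 and 2.75 rad) has to be felt. Origin on the axis, at the pad's underside for a stem screwed fully in
- jug: bystander: tall white jug, 70 mm across, 126 mm high; origin under its centre
- tin: bystander: brass-coloured round tin, 45 mm across, 70 mm high; origin under its centre
- eggcup: bystander: white egg cup, 47 mm across, 56 mm high; origin under its centre
- glass_bowl: bystander: small glass bowl, 98 mm across, 50 mm high; origin under its centre
Things that resemble listed ones, but are neither listed nor needed, are in the scene too. There is more than one size of the lid; the job needs the larger.

How it is judged (in metres and radians):
On the way:
1. the bar is home on the stud before the screw presses on the lid (value of joint bar above -0.055 rad and contact force between spindle and lid below 2 N), for 0.1 s.
At the end, for the whole second after the job is handed in: the bar is home (stud still deep in the slot: within 0.055 rad, 13 mm at the stud), the pad presses the lid with 28 to 53 N (about 1.4 to 2.7 marks past first touch; two marks give about 40 N), the wheel is at rest and the lid still sits centred on the pot (within 10 mm) (value of joint bar above -0.055 rad and contact force between spindle and lid between 28 and 53 N and velocity of joint wheel between -0.05 and 0.05 rad/s and horizontal distance between lid and pot below 0.01 m).
It fails at once if the gasket is overtightened: the pad presses on the lid with more than 78 N (contact force between spindle and lid above 78 N).
It fails at once if a bystander is moved by more than 30 mm (distance of any of jug, tin, eggcup, glass_bowl from where it was at the start of the episode above 0.03 m).
It also fails if it takes over 72 s, if anything falls off the work surface, if the arm or the gripper's body presses on something with over 40 N, if the wrist force passes 120 N, or if a joint passes its speed limit or range.

ROBOT

A 6-joint arm with a two-finger parallel gripper is mounted at the origin on the work surface; the furniture and walls round the work are solid. World frame = base frame: x ahead of the robot, y to its left, z up, the work surface at z = 0. Lengths are in m, angles in degrees, forces in N, time in s.
With the tool pointing down it reaches from about 0.425 to 0.925 m from the base axis. Payload 12.5 kg.
Tool frame: the origin (TCP) lies between the finger pads; the fingertips stand 17 mm ahead of it and the grasp point (between the pads) lies 2 mm behind it; z points along the fingers, y is the line along which they close (so a half turn about z gives the same grasp; the last joint's range is limited). The gripper opens to 85 mm and grips with 20 to 120 N. Pads are 22 mm wide; open, the fingers measure 114 mm over their backs; the gripper's body (76 mm by 85 mm) begins 54 mm behind the grasp point. The pads swing forward as they close: fully open they stand 13 mm farther back than shut.
Start: joints at [-69.42, 28.126, 89.318, -0, 62.55, -6.05], TCP at [0.28, -0.559, 0.248] pointing down, gripper open.
Joint ranges: [-177.58, 177.58], [-47.91, 125.51], [2.72, 160], [-65.01, 245.01], [3.68, 167.84], [-153.87, 153.87]. Speed limits (degrees/s): [127.2, 127.2, 159.86, 180, 180, 180].

INTERFACE

Orientations are given as a 3x3 rotation matrix whose columns are the frame's x, y, z axes.
In Python, from cell import * gives the robot as it stands.
- The arm moves only by the tool step_arm, never from a script. Its argument "targets" is a list that holds one entry, the list of rows, each a list of 4 numbers: the shift along the tool's x, y, z in cm, then the turn about the tool's z in rad. In form: [[[dx, dy, dz, yaw], ...]]. A call has 1 to 20 rows; each row shifts and turns the commanded pose from where the row before left it, along the tool's axes as they then stand; what a row does not reach is not made up. A row lasts 1/12 s, in which the tool goes at most 41.7 mm and 7.16 degrees, less where a joint would pass 70% of its speed; a pose out of reach is approached as far as the arm can. A call with a gripper value outside its range is refused whole. "gripper" is the opening, from -1 (shut) to 1 (fully open), set as the call begins (left out, the last holds). The fingers move at their own pace and stop on an object; the grip force is fixed at half the most. Time passes only in rows, so rows that do not move let the fingers close. It gives the time, the measured TCP pose, the force, the opening and the grip force at its end, in the units of the state.
- sense(): the state, without advancing time (a new reading comes with each control period).
- read_camera(name): name is "side" or "top" or "wrist"; returns (picture, depth): 400x640x3 uint8, red, green, blue; 400x640 float32, m along the optical axis (not along the pixel's ray), 0 where there is no reading.
- camera_info(name): a dict with "fx", "fy", "cx", "cy" (pixels), "dist_coeffs" ([k1, k2, p1, p2, k3] as OpenCV has them; the pictures are not rectified), "rvec" (rotation vector, rad) and "tvec" (3), from world to camera coordinates, as OpenCV has them; the wrist camera has in their place "hand_eye" (4x4, takes a point from camera to tool coordinates, whose origin is the TCP and whose axes are the flange's). Camera axes: x right, y down, z forward; pixel columns grow to the right and rows downward; lengths in m; the calibration is good to about 2 mm. A picture is of the moment at which its call begins: read the wrist's pose just before it. camera_info takes no time and is no camera call.
- finish_job(): hands the job in; it is judged then, once.
The state is a dict: "time_s": time; "joint_pos": joint angles; "joint_vel": joint speeds; "joint_torque": joint torques, N m; "position": TCP position; "orientation": TCP orientation; "force": force on the tool from outside, world axes, zero at the start; "moment": the same for the moment, N m; "gripper_width": finger opening in m; "finger_force": force on a finger pad.
Only numpy, scipy, OpenCV 4.12 (cv2) and the standard library are available. Lean on these libraries where they do the work, as an engineer would, in place of code of your own. Each camera call takes 0.05 s, during which the arm holds its last target. There are 200 camera calls.

## Working session

There is one attempt and no reset: what is moved stays moved. The work goes in short steps, Python scripts to look and compute and a tool call to move; the robot and the scene stay as the last step left them, time stands still between calls to the robot, and variables do not carry over. Pictures are saved under pics/ and viewed, at most 10 in all, crops included, and the job is handed in when it is done.

Besides the shell and the picture viewer there is one more tool, called after ">>>" by a JSON object that holds its "method" and its "body", one argument or row to a line. step_arm: Moves the arm, as the interface text tells. Its arguments: {"type":"object","properties":{"targets":{"type":"array"},"gripper":{"type":"number"}},"required":["targets"]}

```bash
ls; mkdir -p pics; python3 - <<'E'
from cell import *
import cv2,numpy as np
s=sense();print(s['position'],np.round(s['orientation'],3),s['force'],s['moment'],s['time_s'])
for n in ['top','side']:
    p,d=read_camera(n);np.savez('%s0.npz'%n,p=p,d=d);cv2.imwrite('pics/%s0.png'%n,cv2.cvtColor(p,cv2.COLOR_RGB2BGR));print(camera_info(n))
print(camera_info('wrist'))
E
```

```text
pics
[ 0.28010258 -0.55848363  0.24773979] [[ 0.894  0.448 -0.   ]
 [ 0.448 -0.894  0.001]
 [ 0.    -0.001 -1.   ]] [0.75280987 0.52596857 0.78368456] [-0.00196467 -0.0338094   0.00331178] 0.0
{'fx': 520.7294944174727, 'fy': 520.7294944174727, 'cx': 320.1238460151226, 'cy': 198.35765892032637, 'dist_coeffs': array([-0.03812141,  0.        ,  0.        ,  0.        ,  0.        ]), 'rvec': array([ 2.10234994, -2.11906158,  0.19500445]), 'tvec': array([0.02996894, 0.52794672, 1.52780922])}
{'fx': 420.83687482159735, 'fy': 420.83687482159735, 'cx': 323.3572695946448, 'cy': 201.42381687971707, 'dist_coeffs': array([0.02927194, 0.        , 0.        , 0.        , 0.        ]), 'rvec': array([ 1.96519471, -0.45455003,  0.31614324]), 'tvec': array([-0.46532038,  0.23128212,  1.31468355])}
{'fx': 315.8564504376552, 'fy': 315.8564504376552, 'cx': 318.7703630011535, 'cy': 202.79872024575133, 'dist_coeffs': array([-0.05427948,  0.        ,  0.        ,  0.        ,  0.        ]), 'hand_eye': array([[-1.27289310e-04, -9.58138651e-01, -2.86304573e-01,
         7.22788879e-02],
       [ 9.99999767e-01,  7.02574678e-05, -6.79715567e-04,
         1.22718929e-03],
       [ 6.71376791e-04, -2.86304593e-01,  9.58138419e-01,
        -1.25835496e-01],
       [ 0.00000000e+00,  0.00000000e+00,  0.00000000e+00,
         1.00000000e+00]])}
```

View pics/top0.png

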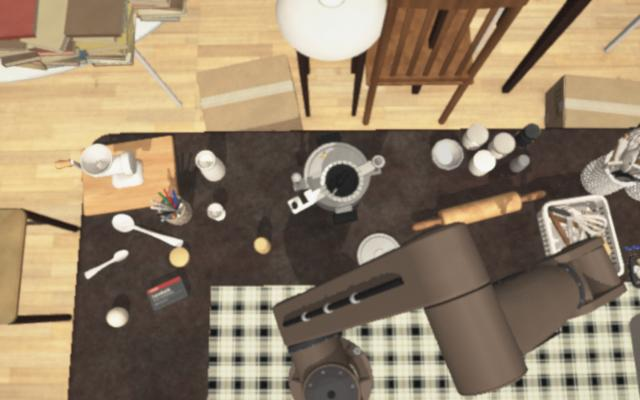

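View pics/side0.png

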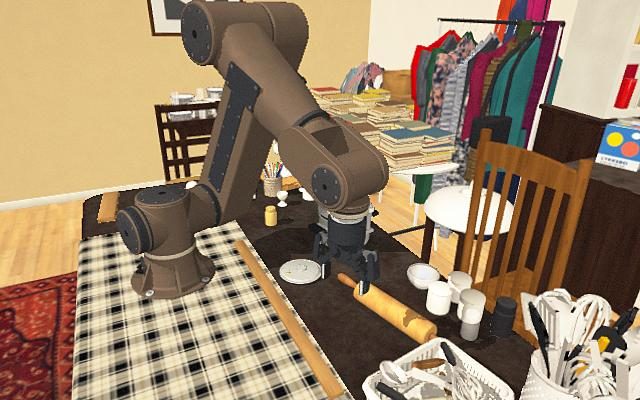

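The top view shows the pot at about (337,178), the bar running from the post at (378,162) to its free end at about (300,203), and the wheel at (342,181). The plate-like disc at (378,250) is the small decoy lid. The jug is at (209,165), the egg cup at (216,211), the tin at (262,245) and the glass bowl at (447,153). The pale mugs at (475,135) and the jar at (179,257) are decoys. I'll check the pot in an enlarged crop.

```bash
cat > h.py <<'E'
import numpy as np,cv2
from cell import *
def ray(ci,uv,T=None):
    K=np.array([[ci['fx'],0,ci['cx']],[0,ci['fy'],ci['cy']],[0,0,1]])
    q=cv2.undistortPoints(np.array([[uv]],float),K,np.array(ci['dist_coeffs'])).ravel()
    v=np.array([*q,1.])
    if T is None:
        R=cv2.Rodrigues(ci['rvec'])[0];return -R.T@ci['tvec'],R.T@v
    return T[:3,3],T[:3,:3]@v
def wristT(s):
    A=np.eye(4);A[:3,:3]=s['orientation'];A[:3,3]=s['position'];return A@camera_info('wrist')['hand_eye']
def atz(ci,uv,z,T=None):
    c,v=ray(ci,uv,T);return c+v*(z-c[2])/v[2]
E
python3 - <<'E'
from h import *
p=np.load('top0.npz')['p'];c=cv2.resize(p[130:230,280:400],None,fx=6,fy=6,interpolation=cv2.INTER_CUBIC)
cv2.imwrite('pics/topc.png',c[...,::-1])
E
```

```text
(no output)
```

View pics/topc.png

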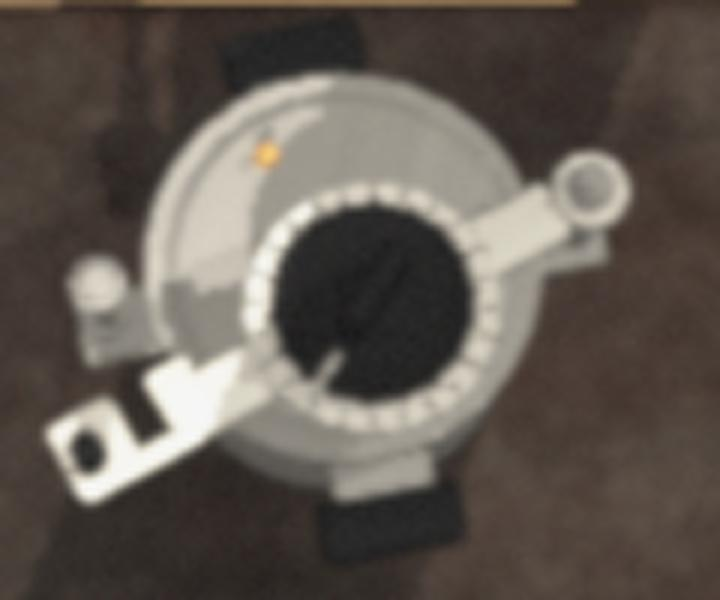

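The crop shows the post at (590,190), the stud nut at (98,285), the knob at (90,452) on the open bar, and the wheel centre at (375,302). The grip bar runs from roughly (345,330) to (405,255), with a bright pointer-like streak at (325,380). This is the full-size pot with the large lid, so the choice stands.

```bash
python3 - <<'E'
from h import *
ci=camera_info('top');d=np.load('top0.npz')['d']
for n,c,z in [('post',(590,190),None),('stud',(98,285),None),('knob',(90,452),.222),('wheel',(375,302),.2),('streak',(320,385),.19),('streak_in',(340,355),.19),('g1',(345,330),.23),('g2',(402,255),.23),('lidL',(142,230),.13),('lidT',(335,72),.13),('lidR',(545,300),.13)]:
    uv=np.array(c)/6+[280,130]-0.4
    cc,v=ray(ci,uv);dd=d[int(round(uv[1])),int(round(uv[0]))]
    print(n,np.round(uv,1),'depth pt',np.round(cc+v*dd,3), 'atz',None if z is None else np.round(atz(ci,uv,z),3))
for n,uv,z in [('jug',(209,165),.12),('egg',(216,211),.05),('tin',(262,245),.07),('bowl',(447,153),.05)]:
    print(n,np.round(atz(ci,uv,z),3))
E
```

```text
post [377.9 161.3] depth pt [ 0.604 -0.138  0.195] atz None
stud [295.9 177.1] depth pt [0.562 0.091 0.191] atz None
knob [294.6 204.9] depth pt [0.477 0.093 0.222] atz [0.477 0.092 0.222]
wheel [342.1 179.9] depth pt [ 0.543 -0.036  0.228] atz [ 0.55  -0.037  0.2  ]
streak [332.9 193.8] depth pt [ 0.513 -0.012  0.191] atz [ 0.513 -0.012  0.19 ]
streak_in [336.3 188.8] depth pt [ 0.525 -0.021  0.199] atz [ 0.527 -0.021  0.19 ]
g1 [337.1 184.6] depth pt [ 0.536 -0.023  0.205] atz [ 0.53  -0.023  0.23 ]
g2 [346.6 172.1] depth pt [ 0.567 -0.049  0.222] atz [ 0.565 -0.049  0.23 ]
lidL [303.3 167.9] depth pt [0.637 0.079 0.003] atz [0.604 0.073 0.13 ]
lidT [335.4 141.6] depth pt [ 0.693 -0.022  0.097] atz [ 0.683 -0.022  0.13 ]
lidR [370.4 179.6] depth pt [ 0.598 -0.133 -0.003] atz [ 0.567 -0.122  0.13 ]
jug [0.618 0.353 0.12 ]
egg [0.493 0.343 0.05 ]
tin [0.386 0.198 0.07 ]
bowl [ 0.668 -0.367  0.05 ]
```

>>> {"method": "step_arm", "body": {
  "targets": [
    [[0,0,-2.7,0],[0,0,-2.7,0],[0,0,-2.6,0],[3.1,-1.3,0,0],[3.1,-1.3,0,0],[3.1,-1.3,0,0],[3.1,-1.3,0,0],[3.1,-1.3,0,0],[3.1,-1.3,0,0],[3.1,-1.3,0,0],[3.1,-1.3,0,0],[3.1,-1.3,0,0],[3.1,-1.3,0,0],[0.9,-3.6,0,0],[0.9,-3.6,0,0],[0.9,-3.6,0,0],[0.9,-3.6,0,0],[0.9,-3.6,0,0],[0.9,-3.6,0,0],[0.9,-3.6,0,0]]
  ],
  "gripper": -1
}}

```text
time_s: 1.77
position: [0.4415, -0.0485, 0.3282]
orientation: [[0.894, 0.448, -0.0], [0.448, -0.894, 0.0], [-0.0, -0.0, -1.0]]
force: [2.0, 0.0, 1.0]
gripper_width: -0.0002
finger_force: 0.0
```

>>> {"method": "step_arm", "body": {
  "targets": [
    [[0.9,-3.6,0,0],[0.9,-3.6,0,0],[0,0,0,0],[0,0,0,0],[0,0,0,0]]
  ]
}}

```text
time_s: 2.18
position: [0.4263, 0.0223, 0.3283]
orientation: [[0.894, 0.449, 0.0], [0.449, -0.894, -0.0], [-0.0, 0.0, -1.0]]
force: [0.8, -1.0, 0.0]
gripper_width: -0.0001
finger_force: 0.0
```

```bash
python3 - <<'E'
from h import *
s=sense();print(s['time_s'],s['position'],np.round(s['orientation'],3),s['force'],s['gripper_width'],s['joint_pos'])
p,d=read_camera('wrist');np.savez('w1.npz',p=p,d=d,T=wristT(s));cv2.imwrite('pics/w1.png',p[...,::-1])
E
```

```text
2.1833 [0.42629514 0.02232751 0.32826712] [[ 0.894  0.449  0.   ]
 [ 0.449 -0.894 -0.   ]
 [-0.     0.    -1.   ]] [ 0.82540414 -0.99275582  0.01771243] -0.00011418872342338254 [-5.87349538e+00  6.62279353e+00  1.08435313e+02 -1.75009948e-02
  6.49337964e+01  5.74504872e+01]
```

View pics/w1.png

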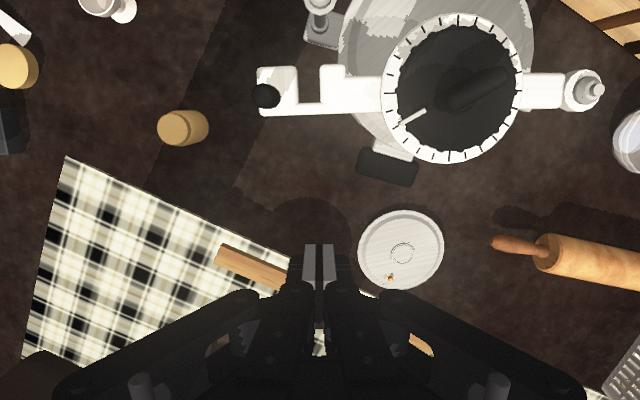

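The wrist view shows the knob at (265,95), the wheel centre at about (452,88), and its grip bar from about (450,103) to (507,73). The pointer is at (412,117), the post at (580,92) and the stud at (320,25).

```bash
python3 - <<'E'
from h import *
z=np.load('w1.npz');T=z['T'];ci=camera_info('wrist')
for n,uv,h in [('knob',(265,94),.222),('post',(583,92),.195),('stud',(321,12),.19),('wheel',(452,88),.195),('g1',(449,104),.23),('g2',(508,74),.23),('ptr',(402,122),.19),('ptr_in',(424,109),.19)]:
    print(n,np.round(atz(ci,uv,h,T),3))
E
```

```text
knob [0.484 0.092 0.222]
post [ 0.602 -0.13   0.195]
stud [0.555 0.084 0.19 ]
wheel [ 0.553 -0.032  0.195]
g1 [ 0.535 -0.024  0.23 ]
g2 [ 0.571 -0.05   0.23 ]
ptr [ 0.513 -0.011  0.19 ]
ptr_in [ 0.53  -0.022  0.19 ]
```

>>> {"method": "step_arm", "body": {
  "targets": [
    [[0.8,-1.9,0,0],[0.7,-1.9,0,0],[0,0,3,0],[0,0,3,0],[0,0,3,0],[0,0,3,0],[0,0,0,0],[1.7,0,0,0],[1.7,0,0,0],[0.7,0,0,0.03],[0.7,0,0,0.03],[0.7,0,0,0.03],[0.7,0,0,0.03],[0.7,0,0,0.03],[0.7,0,0,0.03],[0,0,0,0]]
  ]
}}

```text
time_s: 3.57
position: [0.4932, 0.0936, 0.2095]
orientation: [[0.96, 0.278, 0.001], [0.278, -0.96, -0.0], [0.001, 0.0, -1.0]]
force: [0.0, 0.4, -0.1]
gripper_width: -0.0001
finger_force: 0.0
```

```bash
python3 - <<'E'
from h import *
s=sense();print(s['time_s'],s['position'],s['force'],s['joint_pos'])
p,d=read_camera('top');np.savez('top1.npz',p=p,d=d)
c=cv2.resize(p[130:230,280:400],None,fx=6,fy=6,interpolation=cv2.INTER_CUBIC)
cv2.imwrite('pics/topc1.png',c[...,::-1])
E
```

```text
3.5667 [0.4932298  0.09358734 0.20953931] [ 0.03735963  0.42360385 -0.14169558] [ 3.20392738e+00  2.09649215e+01  1.08977699e+02 -8.01607322e-03
  4.99859525e+01  7.70406103e+01]
```

View pics/topc1.png

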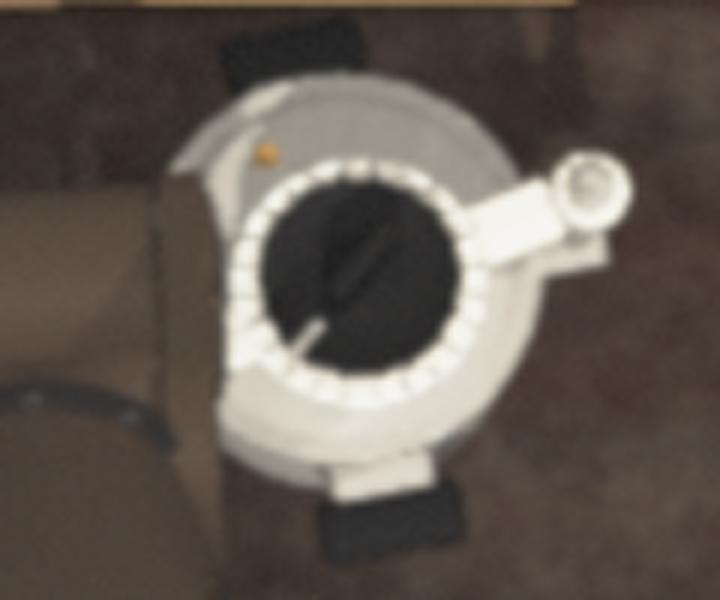

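The bar has followed the push: the wheel moved from crop (375,302) to (358,277), and about 45 mm of knob travel remains.

>>> {"method": "step_arm", "body": {
  "targets": [
    [[0.6,0,0,0],[0.6,0,0,0],[0.6,0,0,0],[0.6,0,0,0],[0.6,0,0,0],[0.6,0,0,0]]
  ]
}}

```text
time_s: 4.12
position: [0.5269, 0.1046, 0.2083]
orientation: [[0.96, 0.281, -0.0], [0.281, -0.96, -0.0], [-0.0, 0.0, -1.0]]
force: [-3.5, -0.3, 2.5]
gripper_width: -0.0001
finger_force: 1.3
```

>>> {"method": "step_arm", "body": {
  "targets": [
    [[0.2,0,0,0],[0.2,0,0,0]]
  ]
}}

```text
time_s: 4.28
position: [0.5305, 0.1056, 0.2081]
orientation: [[0.96, 0.281, -0.0], [0.281, -0.96, -0.0], [-0.0, 0.0, -1.0]]
force: [-2.7, -0.8, 2.4]
gripper_width: 0.0001
finger_force: 1.3
```

>>> {"method": "step_arm", "body": {
  "targets": [
    [[0.2,0,0,0],[0.2,0,0,0]]
  ]
}}

```text
time_s: 4.45
position: [0.534, 0.1066, 0.2082]
orientation: [[0.96, 0.281, -0.0], [0.281, -0.96, -0.0], [-0.0, 0.0, -1.0]]
force: [-2.5, -1.9, 0.8]
gripper_width: 0.0003
finger_force: 1.3
```

>>> {"method": "step_arm", "body": {
  "targets": [
    [[0.2,0,0,0],[0.2,0,0,0]]
  ]
}}

```text
time_s: 4.62
position: [0.5379, 0.1076, 0.2082]
orientation: [[0.96, 0.281, -0.0], [0.281, -0.96, -0.0], [-0.0, 0.0, -1.0]]
force: [-2.5, -2.0, 1.0]
gripper_width: -0.0001
finger_force: 1.4
```

>>> {"method": "step_arm", "body": {
  "targets": [
    [[0.15,0,0,0],[0.15,0,0,0]]
  ]
}}

```text
time_s: 4.78
position: [0.5409, 0.1085, 0.2083]
orientation: [[0.96, 0.281, 0.0], [0.281, -0.96, -0.0], [0.0, 0.0, -1.0]]
force: [-1.9, -2.8, 0.3]
gripper_width: -0.0003
finger_force: 1.5
```

>>> {"method": "step_arm", "body": {
  "targets": [
    [[0.15,0,0,0],[0.1,0,0,0]]
  ]
}}

```text
time_s: 4.95
position: [0.5433, 0.1092, 0.2082]
orientation: [[0.96, 0.281, 0.0], [0.281, -0.96, -0.0], [-0.0, 0.0, -1.0]]
force: [-2.0, -3.6, 0.1]
gripper_width: -0.0001
finger_force: 1.5
```

```bash
python3 - <<'E'
from h import *
p,d=read_camera('top');c=cv2.resize(p[130:230,280:400],None,fx=4,fy=4,interpolation=cv2.INTER_CUBIC)
s=sense();T=wristT(s);w,dw=read_camera('wrist');np.savez('w2.npz',p=w,d=dw,T=T)
w=cv2.resize(w[0:360],(640,360))
o=np.zeros((590,800,3),np.uint8);o[:400,320:]=c[:,:480];
w2=cv2.resize(w,(320,180));o[:180,:320]=w2
cr=cv2.resize(w[20:180,180:420],(480,320),interpolation=cv2.INTER_CUBIC);o[400:590,:480]=cv2.resize(cr,(480,320))[:190]
cv2.imwrite('pics/m2.png',o[...,::-1])
E
```

```text
(no output)
```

View pics/m2.png

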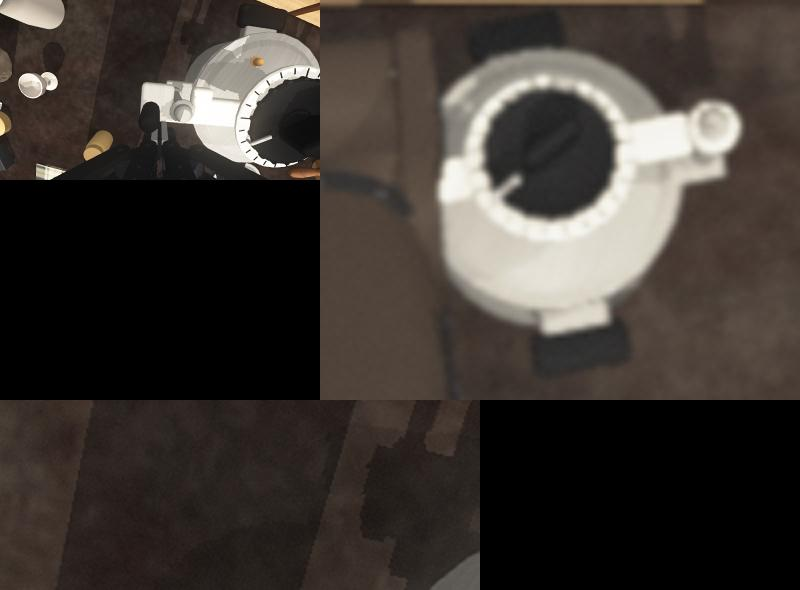

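The bar is nearly home: the stud is at the slot in the wrist view (182,108) and the wheel is at (550,157) in the top crop. The knob has drifted to the left side of the fingers, so I'll re-centre and push to the stop.

>>> {"method": "step_arm", "body": {
  "targets": [
    [[-0.8,0,0,0],[0,-1,0,0.05],[0.6,0,0,0.04],[0.2,0,0,0],[0.1,0,0,0]]
  ]
}}

```text
time_s: 5.47
position: [0.5409, 0.1188, 0.2084]
orientation: [[0.981, 0.195, -0.001], [0.195, -0.981, 0.0], [-0.001, -0.0, -1.0]]
force: [-6.3, -0.1, 4.8]
gripper_width: 0.0001
finger_force: 3.4
```

>>> {"method": "step_arm", "body": {
  "targets": [
    [[0.15,0,0,0],[0.15,0,0,0]]
  ]
}}

```text
time_s: 5.63
position: [0.5411, 0.1189, 0.2083]
orientation: [[0.981, 0.195, -0.007], [0.195, -0.981, -0.001], [-0.007, -0.001, -1.0]]
force: [-26.4, -4.4, 17.6]
gripper_width: 0.0001
finger_force: 13.4
```

>>> {"method": "step_arm", "body": {
  "targets": [
    [[0.15,0,0,0],[0.15,0,0,0]]
  ]
}}

```text
time_s: 5.8
position: [0.5414, 0.119, 0.2083]
orientation: [[0.981, 0.196, -0.014], [0.196, -0.981, -0.002], [-0.014, -0.001, -1.0]]
force: [-42.7, -8.7, 28.0]
gripper_width: -0.0003
finger_force: 22.2
```

Firm stop felt with the bar home. Next I'll back off, rise and go over the wheel, turning to line up with the grip bar.

>>> {"method": "step_arm", "body": {
  "targets": [
    [[-0.8,0,0,0],[-0.7,0,0,0],[0,0,-3,0],[0,0,-3,0],[0,0,-3,-0.1],[0,0,-3,-0.1],[0,0,0,-0.1],[0,0,0,-0.12],[0,0,0,-0.12],[0,0,0,-0.12],[0,0,0,-0.12],[0,0,0,-0.12],[0,0,0,-0.12],[0,0,0,-0.12],[0,0,0,-0.12],[0,0,0,-0.12],[0,0,0,-0.12],[0,0,0,-0.12],[0,0,0,-0.12],[0,0,0,-0.12]]
  ]
}}

```text
time_s: 7.47
position: [0.5326, 0.1168, 0.3282]
orientation: [[-0.471, 0.882, 0.001], [0.882, 0.471, 0.0], [-0.0, 0.001, -1.0]]
force: [0.1, 1.0, -0.5]
gripper_width: 0.0002
finger_force: 0.0
```

```bash
python3 - <<'E'
from h import *
s=sense();R=s['orientation'];print(s['time_s'],s['position'],np.round(R,3),s['joint_pos'],s['force'])
print(R.T@(np.array([.583,-.020,.33])-s['position'])*100)
E
```

```text
7.4667 [0.53257062 0.11676183 0.32818887] [[-0.471  0.882  0.001]
 [ 0.882  0.471  0.   ]
 [-0.     0.001 -1.   ]] [ 5.42299040e+00  1.72865402e+01  9.41935831e+01  1.84880856e-03
  6.84760320e+01 -2.26989394e+01] [ 0.12877987  1.02915619 -0.54187849]
[-14.4387201   -1.99836013  -0.17868276]
```

>>> {"method": "step_arm", "body": {
  "targets": [
    [[-2.9,-0.4,0,0],[-2.9,-0.4,0,0],[-2.9,-0.4,0,0],[-2.9,-0.4,0,0],[-2.8,-0.4,0,0],[0,0,0,0],[0,0,0,0]]
  ],
  "gripper": 0
}}

```text
time_s: 8.05
position: [0.582, -0.0212, 0.3279]
orientation: [[-0.464, 0.886, 0.0], [0.886, 0.464, 0.0], [0.0, 0.0, -1.0]]
force: [-0.6, 0.8, 0.6]
gripper_width: 0.0425
finger_force: 0.0
```

```bash
python3 - <<'E'
from h import *
s=sense();R=s['orientation'];T=wristT(s);p,d=read_camera('wrist');np.savez('w3.npz',p=p,d=d,T=T);print(s['time_s'],s['position'],s['force'],s['moment'])
c=cv2.resize(p[80:320,160:480],None,fx=2.5,fy=2.5,interpolation=cv2.INTER_CUBIC);cv2.imwrite('pics/w3.png',c[...,::-1])
E
```

```text
8.05 [ 0.58202356 -0.02118399  0.32786126] [-0.57494561  0.77903663  0.57009709] [ 0.03218677 -0.00679841  0.00801219]
```

View pics/w3.png

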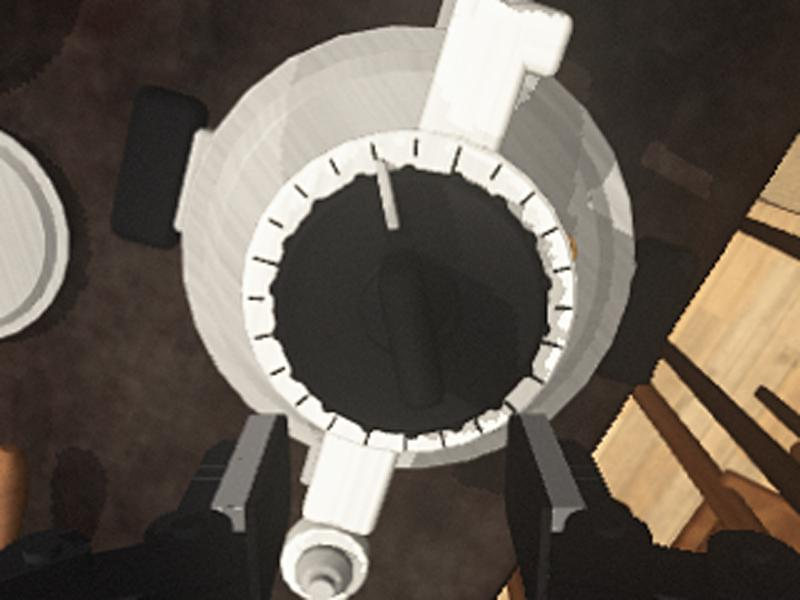

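The grip bar runs from (398,250) to (423,405) in the crop, the pointer tip is at (378,160), and the scale ring is centred at about (409,292). The bar and slot are in line.

```bash
python3 - <<'E'
from h import *
z=np.load('w3.npz');T=z['T'];d=z['d'];ci=camera_info('wrist');s=sense();R=s['orientation']
f=lambda c:np.array(c)/2.5+[160,80]-.3
P={}
for n,c,h in [('g1',(398,255),.230),('g2',(423,400),.230),('ptr',(378,160),.19),('ringL',(243,292),.19),('ringR',(575,292),.19),('ringT',(409,130),.19),('ringB',(409,455),.19),('post',(325,570),.195)]:
    P[n]=atz(ci,f(c),h,T);u=f(c).round().astype(int);print(n,P[n].round(4),(R.T@(P[n]-s['position'])*100).round(2),d[u[1],u[0]])
c=(P['g1']+P['g2'])/2;v=P['g1']-P['g2'];print('grip',c,np.degrees(np.arctan2(v[1],v[0])),np.linalg.norm(v[:2]))
o=(P['ringL']+P['ringR']+P['ringT']+P['ringB'])/4;v=P['ptr']-o;print('ring',o,np.degrees(np.arctan2(v[1],v[0])),np.degrees(np.arctan2(R[1,0],R[0,0])))
cc,v=ray(ci,f((410,330)),T);u=f((410,330)).astype(int);print('depth grip top',cc+v*np.median(d[u[1]-1:u[1]+2,u[0]-1:u[0]+2]))
E
```

```text
g1 [ 0.5719 -0.0029  0.23  ] [ 1.99 -0.07  9.8 ] 0.24755488
g2 [ 0.5997 -0.0396  0.23  ] [-2.56  0.69  9.8 ] 0.2409401
ptr [0.5553 0.0145 0.19  ] [ 4.3  -0.73 13.8 ] 0.2553669
ringL [ 0.5345 -0.0475  0.19  ] [-0.22 -5.45 13.8 ] 0.2782721
ringR [0.6366 0.006  0.19  ] [-0.23  6.07 13.8 ] 0.280954
ringT [0.5598 0.0279 0.19  ] [ 5.27  0.29 13.8 ] 0.2637258
ringB [ 0.6147 -0.076   0.19  ] [-6.47  0.33 13.8 ] 0.36018056
post [ 0.6079 -0.1318  0.195 ] [-11.1   -2.87  13.3 ] 0.30523226
grip [ 0.58580789 -0.02123041  0.23      ] 127.20752318702091 0.04608457044818471
ring [ 0.58640232 -0.02237318  0.19      ] 130.13467844350723 117.69849031211261
depth grip top [ 0.58561302 -0.02141326  0.23023557]
```

>>> {"method": "step_arm", "body": {
  "targets": [
    [[-0.3,0.3,0,-0.09],[0,0,3,-0.09],[0,0,3,0],[0,0,3,0],[0,0,1.6,0],[0,0,0.6,0],[0,0,0,0]]
  ]
}}

```text
time_s: 8.68
position: [0.5854, -0.0202, 0.2154]
orientation: [[-0.617, 0.787, -0.002], [0.787, 0.617, 0.0], [0.001, -0.001, -1.0]]
force: [-0.4, 0.3, 0.6]
gripper_width: 0.0428
finger_force: 0.0
```

>>> {"method": "step_arm", "body": {
  "targets": [
    [[0,0,0,0],[0,0,0,0],[0,0,0,0],[0,0,0,0],[0,0,0,0],[0,0,0,0]]
  ],
  "gripper": -1
}}

```text
time_s: 9.18
position: [0.5861, -0.0211, 0.2179]
orientation: [[-0.616, 0.787, 0.002], [0.787, 0.616, -0.0], [-0.002, 0.001, -1.0]]
force: [-3.3, 0.1, 5.3]
gripper_width: 0.0127
finger_force: 59.1
```

```bash
cat > st.py <<'E'
from h import *
s=sense();R=s['orientation']
print('t %.2f pos %s yaw %.2f F %s M %s w %.4f ff %.1f j6 %.1f tilt %s'%(s['time_s'],np.round(s['position'],4),np.degrees(np.arctan2(R[1,0],R[0,0])),np.round(s['force'],1),np.round(s['moment'],3),s['gripper_width'],s['finger_force'],s['joint_pos'][5],np.round(R[:2,2],3)),'j6tau %.3f'%s['joint_torque'][5])
E
python3 st.py
```

```text
t 9.18 pos [ 0.5861 -0.0211  0.2179] yaw 128.06 F [-3.3  0.1  5.3] M [-0.056  0.464  0.094] w 0.0127 ff 59.1 j6 -46.6 tilt [ 0.002 -0.   ] j6tau 0.096
```

>>> {"method": "step_arm", "body": {
  "targets": [
    [[0,0,-0.05,0.04],[0,0,-0.05,0.04],[0,0,0,0.04],[0,0,0,0]]
  ]
}}

```text
time_s: 9.52
position: [0.5865, -0.0209, 0.218]
orientation: [[-0.516, 0.856, 0.002], [0.856, 0.516, -0.0], [-0.001, 0.002, -1.0]]
force: [3.1, 2.6, -1.1]
gripper_width: 0.0131
finger_force: 58.9
```

```bash
python3 st.py
```

```text
t 9.52 pos [ 0.5865 -0.0209  0.218 ] yaw 121.08 F [ 3.1  2.6 -1.1] M [ 0.322 -0.467 -0.064] w 0.0131 ff 58.9 j6 -39.6 tilt [ 0.002 -0.   ] j6tau 0.716
```

>>> {"method": "step_arm", "body": {
  "targets": [
    [[0,0,0,0.04],[0,0,0,0.04],[0,0,0,0.04],[0,0,0,0]]
  ]
}}

```text
time_s: 9.85
position: [0.5868, -0.0207, 0.218]
orientation: [[-0.411, 0.912, 0.003], [0.912, 0.411, 0.0], [-0.001, 0.003, -1.0]]
force: [6.1, 4.0, -2.3]
gripper_width: 0.0128
finger_force: 58.8
```

```bash
python3 st.py
```

```text
t 9.85 pos [ 0.5868 -0.0207  0.218 ] yaw 114.25 F [ 6.1  4.  -2.3] M [ 0.505 -0.767 -0.036] w 0.0128 ff 58.8 j6 -32.8 tilt [0.003 0.   ] j6tau 0.737
```

>>> {"method": "step_arm", "body": {
  "targets": [
    [[0,0,0,0.04],[0,0,0,0.04],[0,0,0,0.04],[0,0,0,0]]
  ]
}}

```text
time_s: 10.18
position: [0.5869, -0.0207, 0.218]
orientation: [[-0.299, 0.954, 0.003], [0.954, 0.299, 0.0], [-0.001, 0.003, -1.0]]
force: [5.5, 4.4, -3.0]
gripper_width: 0.0131
finger_force: 58.9
```

```bash
python3 st.py
```

```text
t 10.18 pos [ 0.5869 -0.0207  0.218 ] yaw 107.37 F [ 5.5  4.4 -3. ] M [ 0.599 -0.726  0.047] w 0.0131 ff 58.9 j6 -25.9 tilt [0.003 0.   ] j6tau 0.767
```

>>> {"method": "step_arm", "body": {
  "targets": [
    [[0.03,0.09,0,0.03],[0,0,0,0.03],[0,0,0,0.03],[0,0,0,0.03]]
  ]
}}

```text
time_s: 10.52
position: [0.5874, -0.0205, 0.218]
orientation: [[-0.183, 0.983, 0.002], [0.983, 0.183, -0.0], [-0.001, 0.002, -1.0]]
force: [5.0, 1.5, -2.9]
gripper_width: 0.0133
finger_force: 59.1
```

```bash
python3 st.py
```

```text
t 10.52 pos [ 0.5874 -0.0205  0.218 ] yaw 100.56 F [ 5.   1.5 -2.9] M [ 0.139 -0.643  0.26 ] w 0.0133 ff 59.1 j6 -19.0 tilt [ 0.002 -0.   ] j6tau -0.327
```

>>> {"method": "step_arm", "body": {
  "targets": [
    [[0,0,0,0.03],[0,0,0,0.03],[0,0,0,0.03]]
  ]
}}

```text
time_s: 10.77
position: [0.5877, -0.0205, 0.218]
orientation: [[-0.094, 0.996, 0.003], [0.996, 0.094, -0.0], [-0.001, 0.003, -1.0]]
force: [7.3, 2.2, -3.5]
gripper_width: 0.0132
finger_force: 58.9
```

```bash
python3 st.py
```

```text
t 10.77 pos [ 0.5877 -0.0205  0.218 ] yaw 95.41 F [ 7.3  2.2 -3.5] M [ 0.258 -0.879  0.273] w 0.0132 ff 58.9 j6 -13.9 tilt [ 0.003 -0.   ] j6tau -0.306
```

>>> {"method": "step_arm", "body": {
  "targets": [
    [[0,0,0,0.03],[0,0,0,0.03],[0,0,0,0.03]]
  ]
}}

```text
time_s: 11.02
position: [0.5879, -0.0205, 0.218]
orientation: [[-0.004, 1.0, 0.004], [1.0, 0.004, -0.0], [-0.0, 0.004, -1.0]]
force: [7.1, 2.5, -3.9]
gripper_width: 0.0133
finger_force: 58.8
```

```bash
python3 st.py
```

```text
t 11.02 pos [ 0.5879 -0.0205  0.218 ] yaw 90.25 F [ 7.1  2.5 -3.9] M [ 0.304 -1.124  0.248] w 0.0133 ff 58.8 j6 -8.7 tilt [ 0.004 -0.   ] j6tau -0.284
```

>>> {"method": "step_arm", "body": {
  "targets": [
    [[0,0.1,0,0.03],[0,0,0,0.03],[0,0,0,0.03]]
  ]
}}

```text
time_s: 11.27
position: [0.5883, -0.0205, 0.218]
orientation: [[0.085, 0.996, 0.002], [0.996, -0.085, -0.0], [-0.0, 0.002, -1.0]]
force: [4.3, 1.2, -2.3]
gripper_width: 0.0128
finger_force: 59.2
```

```bash
python3 st.py
```

```text
t 11.27 pos [ 0.5883 -0.0205  0.218 ] yaw 85.10 F [ 4.3  1.2 -2.3] M [ 0.2   -0.569  0.299] w 0.0128 ff 59.2 j6 -3.5 tilt [ 0.002 -0.   ] j6tau -0.282
```

>>> {"method": "step_arm", "body": {
  "targets": [
    [[0,0,0,0.03],[0,0,0,0.03],[0,0,0,0.03]]
  ]
}}

```text
time_s: 11.52
position: [0.5886, -0.0205, 0.218]
orientation: [[0.175, 0.985, 0.003], [0.985, -0.175, -0.0], [0.0, 0.003, -1.0]]
force: [6.8, 1.7, -3.3]
gripper_width: 0.013
finger_force: 59.0
```

```bash
python3 st.py
```

```text
t 11.52 pos [ 0.5886 -0.0205  0.218 ] yaw 79.95 F [ 6.8  1.7 -3.3] M [ 0.156 -0.85   0.332] w 0.0130 ff 59.0 j6 1.6 tilt [ 0.003 -0.   ] j6tau -0.258
```

>>> {"method": "step_arm", "body": {
  "targets": [
    [[0,0,0,0.03],[0,0,0,0.03],[0,0,0,0.03]]
  ]
}}

```text
time_s: 11.77
position: [0.5889, -0.0206, 0.218]
orientation: [[0.262, 0.965, 0.004], [0.965, -0.262, -0.0], [0.001, 0.004, -1.0]]
force: [8.0, 1.2, -5.2]
gripper_width: 0.0131
finger_force: 58.9
```

```bash
python3 st.py
```

```text
t 11.77 pos [ 0.5889 -0.0206  0.218 ] yaw 74.79 F [ 8.   1.2 -5.2] M [ 0.088 -1.113  0.396] w 0.0131 ff 58.9 j6 6.8 tilt [ 0.004 -0.   ] j6tau -0.233
```

>>> {"method": "step_arm", "body": {
  "targets": [
    [[0,0,0,0.03],[0,0,0,0.03],[0,0,0,0.03]]
  ]
}}

```text
time_s: 12.02
position: [0.5892, -0.0207, 0.218]
orientation: [[0.348, 0.937, 0.004], [0.937, -0.348, -0.001], [0.001, 0.004, -1.0]]
force: [9.7, 0.3, -4.1]
gripper_width: 0.0128
finger_force: 58.8
```

```bash
python3 st.py
```

```text
t 12.02 pos [ 0.5892 -0.0207  0.218 ] yaw 69.63 F [ 9.7  0.3 -4.1] M [-0.02  -1.375  0.38 ] w 0.0128 ff 58.8 j6 11.9 tilt [ 0.004 -0.001] j6tau -0.208
```

Contact was probably felt around yaw 90°. The rising side load shows the tool axis sits about 3.3 mm off the wheel axis along tool x, so I'll relieve it, unwind about 0.7 rad and feel again with compensation.

>>> {"method": "step_arm", "body": {
  "targets": [
    [[0.05,0.13,0.05,0],[0,-0.017,0,-0.05],[0,-0.017,0,-0.05],[0,-0.017,0,-0.05],[0,-0.017,0,-0.05],[0,-0.017,0,-0.05],[0,-0.017,0,-0.05],[0,-0.017,0,-0.05],[0,-0.017,0,-0.05],[0,-0.017,0,-0.05],[0,-0.017,0,-0.05],[0,-0.017,0,-0.05],[0,-0.017,0,-0.05],[0,-0.017,0,-0.05],[0,-0.017,0,-0.05]]
  ]
}}

```text
time_s: 13.27
position: [0.5869, -0.0206, 0.2179]
orientation: [[-0.341, 0.94, 0.001], [0.94, 0.341, -0.0], [-0.001, 0.001, -1.0]]
force: [-1.4, 0.0, 4.2]
gripper_width: 0.013
finger_force: 60.0
```

```bash
python3 st.py
```

```text
t 13.27 pos [ 0.5869 -0.0206  0.2179] yaw 109.91 F [-1.4  0.   4.2] M [-0.059  0.197 -0.226] w 0.0130 ff 60.0 j6 -28.4 tilt [ 0.001 -0.   ] j6tau 0.708
```

>>> {"method": "step_arm", "body": {
  "targets": [
    [[0,0.01,0,0.03],[0,0.01,0,0.03],[0,0.01,0,0.03]]
  ]
}}

```text
time_s: 13.52
position: [0.5872, -0.0205, 0.218]
orientation: [[-0.252, 0.968, 0.001], [0.968, 0.252, -0.001], [-0.001, 0.001, -1.0]]
force: [-1.2, -0.1, 4.2]
gripper_width: 0.0128
finger_force: 60.1
```

```bash
python3 st.py
```

```text
t 13.52 pos [ 0.5872 -0.0205  0.218 ] yaw 104.59 F [-1.2 -0.1  4.2] M [-0.047  0.205  0.291] w 0.0128 ff 60.1 j6 -23.0 tilt [ 0.001 -0.001] j6tau -0.377
```

Lateral forces are near zero now, so I'll feel again.

>>> {"method": "step_arm", "body": {
  "targets": [
    [[0,0.01,-0.02,0.03],[0,0.01,0,0.03]]
  ]
}}

```text
time_s: 13.68
position: [0.5874, -0.0205, 0.2179]
orientation: [[-0.193, 0.981, 0.001], [0.981, 0.193, -0.001], [-0.001, 0.001, -1.0]]
force: [-0.8, -0.3, 2.3]
gripper_width: 0.013
finger_force: 59.8
```

```bash
python3 st.py
```

```text
t 13.68 pos [ 0.5874 -0.0205  0.2179] yaw 101.15 F [-0.8 -0.3  2.3] M [-0.104  0.037  0.312] w 0.0130 ff 59.8 j6 -19.6 tilt [ 0.001 -0.001] j6tau -0.347
```

>>> {"method": "step_arm", "body": {
  "targets": [
    [[0,0.01,0,0.03],[0,0.01,0,0.03]]
  ]
}}

```text
time_s: 13.85
position: [0.5876, -0.0205, 0.218]
orientation: [[-0.134, 0.991, 0.001], [0.991, 0.134, -0.001], [-0.001, 0.001, -1.0]]
force: [0.1, 0.1, 1.8]
gripper_width: 0.0131
finger_force: 59.9
```

```bash
python3 st.py
```

```text
t 13.85 pos [ 0.5876 -0.0205  0.218 ] yaw 97.72 F [0.1 0.1 1.8] M [-0.093  0.003  0.293] w 0.0131 ff 59.9 j6 -16.1 tilt [ 0.001 -0.001] j6tau -0.338
```

>>> {"method": "step_arm", "body": {
  "targets": [
    [[0,0.01,0,0.03],[0,0.01,0,0.03]]
  ]
}}

```text
time_s: 14.02
position: [0.5878, -0.0204, 0.218]
orientation: [[-0.075, 0.997, 0.001], [0.997, 0.075, -0.001], [-0.001, 0.001, -1.0]]
force: [0.2, -0.4, 2.6]
gripper_width: 0.0132
finger_force: 59.9
```

```bash
python3 st.py
```

```text
t 14.02 pos [ 0.5878 -0.0204  0.218 ] yaw 94.28 F [ 0.2 -0.4  2.6] M [-0.087  0.001  0.272] w 0.0132 ff 59.9 j6 -12.7 tilt [ 0.001 -0.001] j6tau -0.328
```

>>> {"method": "step_arm", "body": {
  "targets": [
    [[0,0.01,0,0.03],[0,0.01,0,0.03]]
  ]
}}

```text
time_s: 14.18
position: [0.5881, -0.0204, 0.218]
orientation: [[-0.015, 1.0, 0.001], [1.0, 0.015, -0.001], [-0.001, 0.001, -1.0]]
force: [-0.6, -0.9, 3.7]
gripper_width: 0.013
finger_force: 59.9
```

```bash
python3 st.py
```

```text
t 14.18 pos [ 0.5881 -0.0204  0.218 ] yaw 90.84 F [-0.6 -0.9  3.7] M [-0.066 -0.019  0.296] w 0.0130 ff 59.9 j6 -9.2 tilt [ 0.001 -0.001] j6tau -0.316
```

>>> {"method": "step_arm", "body": {
  "targets": [
    [[0,0.01,0,0.03],[0,0.01,0,0.03]]
  ]
}}

```text
time_s: 14.35
position: [0.5883, -0.0204, 0.218]
orientation: [[0.045, 0.999, 0.002], [0.999, -0.045, -0.001], [-0.001, 0.002, -1.0]]
force: [0.1, -0.3, 2.2]
gripper_width: 0.0131
finger_force: 59.9
```

```bash
python3 st.py
```

```text
t 14.35 pos [ 0.5883 -0.0204  0.218 ] yaw 87.40 F [ 0.1 -0.3  2.2] M [-0.152 -0.031  0.294] w 0.0131 ff 59.9 j6 -5.8 tilt [ 0.002 -0.001] j6tau -0.305
```

>>> {"method": "step_arm", "body": {
  "targets": [
    [[0,0.01,0,0.03],[0,0.01,0,0.03]]
  ]
}}

```text
time_s: 14.52
position: [0.5885, -0.0204, 0.218]
orientation: [[0.105, 0.994, 0.002], [0.994, -0.105, -0.001], [-0.0, 0.002, -1.0]]
force: [1.2, -0.8, 1.4]
gripper_width: 0.0131
finger_force: 59.9
```

```bash
python3 st.py
```

```text
t 14.52 pos [ 0.5885 -0.0204  0.218 ] yaw 83.97 F [ 1.2 -0.8  1.4] M [-0.152 -0.048  0.278] w 0.0131 ff 59.9 j6 -2.4 tilt [ 0.002 -0.001] j6tau -0.292
```

>>> {"method": "step_arm", "body": {
  "targets": [
    [[0,0.01,0,0.03],[0,0.01,0,0.03]]
  ]
}}

```text
time_s: 14.68
position: [0.5887, -0.0205, 0.218]
orientation: [[0.165, 0.986, 0.002], [0.986, -0.165, -0.001], [-0.0, 0.002, -1.0]]
force: [-0.3, -0.1, 2.6]
gripper_width: 0.0132
finger_force: 59.9
```

```bash
python3 st.py
```

```text
t 14.68 pos [ 0.5887 -0.0205  0.218 ] yaw 80.53 F [-0.3 -0.1  2.6] M [-0.14  -0.051  0.358] w 0.0132 ff 59.9 j6 1.1 tilt [ 0.002 -0.001] j6tau -0.280
```

>>> {"method": "step_arm", "body": {
  "targets": [
    [[0,0.01,0,0.03],[0,0.01,0,0.03]]
  ]
}}

```text
time_s: 14.85
position: [0.5889, -0.0205, 0.218]
orientation: [[0.223, 0.975, 0.002], [0.975, -0.223, -0.001], [-0.0, 0.002, -1.0]]
force: [0.7, -1.2, 2.8]
gripper_width: 0.0129
finger_force: 59.9
```

```bash
python3 st.py
```

```text
t 14.85 pos [ 0.5889 -0.0205  0.218 ] yaw 77.10 F [ 0.7 -1.2  2.8] M [-0.112 -0.037  0.293] w 0.0129 ff 59.9 j6 4.5 tilt [ 0.002 -0.001] j6tau -0.266
```

>>> {"method": "step_arm", "body": {
  "targets": [
    [[0,0.01,-0.02,0.03],[0,0.01,0,0.03]]
  ]
}}

```text
time_s: 15.02
position: [0.5891, -0.0206, 0.218]
orientation: [[0.281, 0.96, 0.001], [0.96, -0.281, -0.001], [-0.0, 0.002, -1.0]]
force: [1.9, -0.1, 0.8]
gripper_width: 0.0131
finger_force: 59.5
```

```bash
python3 st.py
```

```text
t 15.02 pos [ 0.5891 -0.0206  0.218 ] yaw 73.66 F [ 1.9 -0.1  0.8] M [-0.194 -0.187  0.349] w 0.0131 ff 59.5 j6 7.9 tilt [ 0.001 -0.001] j6tau -0.251
```

>>> {"method": "step_arm", "body": {
  "targets": [
    [[0,0.01,0,0.03],[0,0.01,0,0.03]]
  ]
}}

```text
time_s: 15.18
position: [0.5893, -0.0207, 0.218]
orientation: [[0.338, 0.941, 0.002], [0.941, -0.338, -0.001], [-0.0, 0.002, -1.0]]
force: [1.7, -0.0, 0.8]
gripper_width: 0.0128
finger_force: 59.7
```

```bash
python3 st.py
```

```text
t 15.18 pos [ 0.5893 -0.0207  0.218 ] yaw 70.23 F [ 1.7 -0.   0.8] M [-0.129 -0.151  0.367] w 0.0128 ff 59.7 j6 11.4 tilt [ 0.002 -0.001] j6tau -0.237
```

>>> {"method": "step_arm", "body": {
  "targets": [
    [[0,0.01,0,0.03],[0,0.01,0,0.03]]
  ]
}}

```text
time_s: 15.35
position: [0.5896, -0.0207, 0.218]
orientation: [[0.394, 0.919, 0.002], [0.919, -0.394, -0.001], [-0.0, 0.002, -1.0]]
force: [2.2, -0.0, -0.3]
gripper_width: 0.0131
finger_force: 59.7
```

```bash
python3 st.py
```

```text
t 15.35 pos [ 0.5896 -0.0207  0.218 ] yaw 66.79 F [ 2.2 -0.  -0.3] M [-0.168 -0.269  0.402] w 0.0131 ff 59.7 j6 14.8 tilt [ 0.002 -0.001] j6tau -0.224
```

>>> {"method": "step_arm", "body": {
  "targets": [
    [[0,0.01,0,0.03],[0,0.01,0,0.03]]
  ]
}}

```text
time_s: 15.52
position: [0.5898, -0.0208, 0.218]
orientation: [[0.448, 0.894, 0.002], [0.894, -0.448, -0.001], [0.0, 0.002, -1.0]]
force: [1.3, -0.8, 0.4]
gripper_width: 0.0132
finger_force: 59.7
```

```bash
python3 st.py
```

```text
t 15.52 pos [ 0.5898 -0.0208  0.218 ] yaw 63.35 F [ 1.3 -0.8  0.4] M [-0.166 -0.192  0.4  ] w 0.0132 ff 59.7 j6 18.2 tilt [ 0.002 -0.001] j6tau -0.210
```

>>> {"method": "step_arm", "body": {
  "targets": [
    [[0,0.01,0,0.03],[0,0.01,0,0.03]]
  ]
}}

```text
time_s: 15.68
position: [0.59, -0.0209, 0.218]
orientation: [[0.501, 0.865, 0.002], [0.865, -0.501, -0.001], [0.0, 0.002, -1.0]]
force: [2.7, -0.5, 0.5]
gripper_width: 0.0132
finger_force: 59.7
```

```bash
python3 st.py
```

```text
t 15.68 pos [ 0.59   -0.0209  0.218 ] yaw 59.92 F [ 2.7 -0.5  0.5] M [-0.188 -0.193  0.421] w 0.0132 ff 59.7 j6 21.7 tilt [ 0.002 -0.001] j6tau -0.196
```

>>> {"method": "step_arm", "body": {
  "targets": [
    [[0,0.01,0,0.03],[0,0.01,0,0.03]]
  ]
}}

```text
time_s: 15.85
position: [0.5901, -0.021, 0.218]
orientation: [[0.552, 0.834, 0.002], [0.834, -0.552, -0.001], [0.0, 0.002, -1.0]]
force: [2.1, -0.8, -0.4]
gripper_width: 0.013
finger_force: 59.7
```

```bash
python3 st.py; python3 - <<'E'
import numpy as np
from scipy.optimize import curve_fit
y=np.array([104.59,101.15,97.72,94.28,90.84,87.4,83.97,80.53,77.1,73.66,70.23,66.79,63.35,59.92])
m=np.array([.291,.312,.293,.272,.296,.294,.278,.358,.293,.349,.367,.402,.4,.421])
p,c=curve_fit(lambda y,f,t:f+.28*np.radians(np.maximum(0,t-y)),y,m,p0=[.29,86]);print(p,np.sqrt(np.diag(c)))
E
```

```text
t 15.85 pos [ 0.5901 -0.021   0.218 ] yaw 56.48 F [ 2.1 -0.8 -0.4] M [-0.179 -0.184  0.418] w 0.0130 ff 59.7 j6 25.1 tilt [ 0.002 -0.001] j6tau -0.182
[ 0.293      85.34686985] [0.00831851 2.25179674]
```

>>> {"method": "step_arm", "body": {
  "targets": [
    [[0,0.01,0,0.02],[0,0,0,0],[0,0,0,0]]
  ]
}}

```text
time_s: 16.1
position: [0.5902, -0.0211, 0.218]
orientation: [[0.568, 0.823, 0.002], [0.823, -0.568, -0.001], [0.001, 0.002, -1.0]]
force: [1.9, -1.2, 5.6]
gripper_width: 0.013
finger_force: 60.2
```

```bash
python3 st.py
```

```text
t 16.10 pos [ 0.5902 -0.0211  0.218 ] yaw 55.36 F [ 1.9 -1.2  5.6] M [-0.307 -0.204  0.246] w 0.0130 ff 60.2 j6 26.2 tilt [ 0.002 -0.001] j6tau 0.287
```

>>> {"method": "step_arm", "body": {
  "targets": [
    [[0,0,0,0],[0,0,0,0],[0,0,0,0],[0,0,0,0],[0,0,-2,0],[0,0,-3,0],[0,0,-3,0],[0,0,-3,0],[0,0,0,0],[0,0,0,0]]
  ],
  "gripper": 0
}}

```text
time_s: 16.93
position: [0.59, -0.0208, 0.3285]
orientation: [[0.569, 0.822, 0.003], [0.822, -0.569, -0.0], [0.001, 0.002, -1.0]]
force: [-0.0, 0.4, -0.1]
gripper_width: 0.0427
finger_force: 0.0
```

```bash
python3 - <<'E'
from h import *
s=sense();R=s['orientation'];T=wristT(s);p,d=read_camera('wrist');np.savez('w4.npz',p=p,d=d,T=T);print(s['time_s'],s['position'],s['force'],np.degrees(np.arctan2(R[1,0],R[0,0])))
c=cv2.resize(p[60:310,160:480],None,fx=2.4,fy=2.4,interpolation=cv2.INTER_CUBIC);cv2.imwrite('pics/w4.png',c[...,::-1])
E
```

```text
16.9333 [ 0.58998872 -0.0208131   0.3284638 ] [-0.00390966  0.40442326 -0.14806387] 55.28945880215015
```

View pics/w4.png

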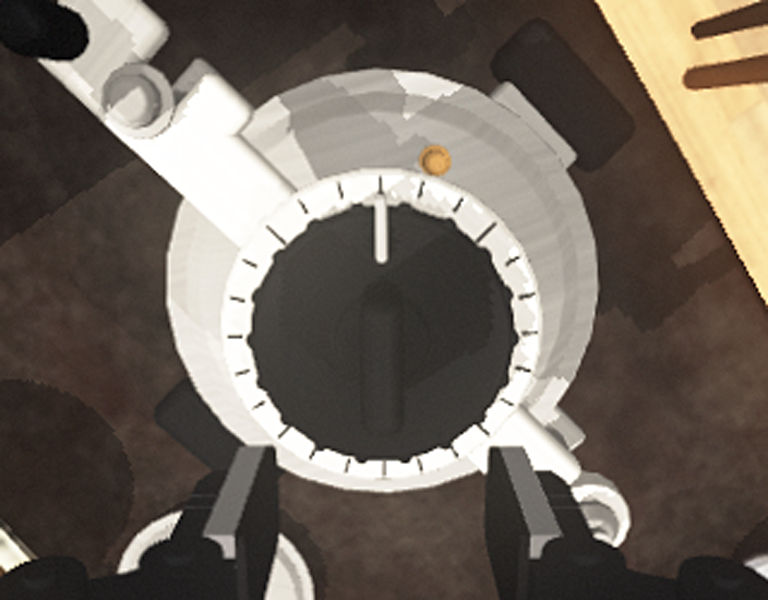

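The stud sits deep in the bar's slot at (140,98). The pointer at (381,200) is where the tool left it, and the lid is centred on the pot. I'm handing in.

```bash
python3 -c "
from cell import *
print(finish_job())"
```

```text
the job is handed in; nothing more can be done
None
```

I handed the job in at about 17 s, with the bar home on the stud, the wheel turned about two marks past first touch (felt to within ±2.3°), and the lid centred. The bystanders were never approached, and no verdict came back at hand-in.

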